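# Put the jade carver's tools back in their tray

### The job

Lift the loose white lid off the tool tray and lay it flat, handle up, in the middle of the cork pad. Then lay the marker pen on the blue strip and the brass scraper on the yellow strip in the tray, each flat, lengthwise along the middle of its strip, cap and blade towards the tray's red end like the file already on the green strip. Set things down without dropping them, leave the file as it is, and don't disturb anything else on the bench.

Things in the scene. Friction and masses are not known exactly. Their poses are not given: they have to be found in the camera images.
- tray: fixed grey tool tray, 190 mm long (its x) by 182 wide, walls 32 high and 5 thick, floor 5 thick, open on top. The end at +x is red, with a red tab that shows beyond the lid. Origin: centre of its underside, on the bench. Three coloured strips lie lengthwise side by side in it, hidden by the lid at first.
- lid: loose white lid lying on the tray's rim, held by nothing: plate 194 x 186 x 5 mm with a 4 mm locating rib below (it drops 4 mm into the tray with about 4 mm play all round). On top in the middle a black bar handle 80 long (along x), 16 wide, rising 25 above the plate. Origin: centre of the plate's underside (at the tray's rim height; 4 mm above what it lies on when set down). About 0.22 kg.
- cork_pad: fixed cork pad, 210 (x) x 200 x 4 mm, on the bench, with room for the lid. Origin: centre of its underside, z up.
- work_mat: fixed black rubber mat, 340 (x) x 250 x 3 mm, on the bench; pen, scraper, bottle and a jade disc stand on it. Origin: centre of its underside.
- strip_blue: Blue thin smooth strip in the tray, 176 mm long, 36 wide, 3 thick. Origin: centre of its underside, on the tray floor; x along it to the tray's red end, z up. Its lane (left, middle, right, 48 mm apart) varies. Place of the pen.
- strip_yellow: Yellow thin smooth strip in the tray, 176 mm long, 36 wide, 3 thick. Origin: centre of its underside, on the tray floor; x along it to the tray's red end, z up. Its lane (left, middle, right, 48 mm apart) varies. Place of the brass scraper.
- strip_green: Green thin smooth strip in the tray, 176 mm long, 36 wide, 3 thick. Origin: centre of its underside, on the tray floor; x along it to the tray's red end, z up. Its lane (left, middle, right, 48 mm apart) varies. The file already lies on it.
- pen: marker pen, 136 mm long, rounded-square section 15 to 16 wide, 14 high (does not roll), white barrel, dark blue cap on the writing end (+x, last 52 mm), short blue plug at the other end. Origin mid-length on its underside; x to the working end, z up. Lies flat on the work mat at any yaw, about 85 mm to either side of its centre along its x. About 0.04 kg.
- scraper: brass scraper, 150 mm long: brass handle 100 long, 16 wide, 14 high, from -75 to +25 mm along x, then a steel blade up to 18 wide, 3 thick, at mid-height. Origin mid-length on its underside; x to the working end, z up. Lies flat on the work mat at any yaw, about 85 mm to either side of its centre along its x. About 0.12 kg.
- file: file, 150 mm long: green handle 72 long, 16 wide, 14 high, dark steel blade at the +x end. Already lies on the green strip, blade to the red end. Origin mid-length on its underside.
- disc_a: jade disc, 60 mm across, 20 high, on the bench beyond the work mat. Origin: centre of underside.
- disc_b: jade disc, 60 mm across, 16 high, on the work mat between the tools, to one side. Origin: centre of underside.
- bottle: clear bottle with blue cap, 56 mm across, 140 high, standing on the work mat between the tools, to one side. Origin: centre of underside.
- disc_stack: stack of three jade discs (one piece), 62 mm across, 54 high, beyond the tray. Origin: centre of underside.
- bangle: jade bangle, 74 mm across, 10 high, on the robot's side of the tray. Origin: centre of underside.
- slab: jade slab 60 x 130 x 12 mm, beyond the cork pad. Origin: centre of underside.
- caliper: caliper 150 mm long, 14 high, on the robot's side of the cork pad. Origin: centre of underside.
- pen_mid (a point): centre of the pen's thickness at mid-length, 7 mm above its origin
- pen_tip (a point): working tip of the pen (cap end), 67 mm along its x from the origin, 7 mm above the underside
- scraper_mid (a point): centre of the scraper's thickness at mid-length, 7 mm above its origin
- scraper_tip (a point): working tip of the scraper (blade's end), 75 mm along its x from the origin, 7 mm above the underside
- file_mid (a point): centre of the file's thickness at mid-length, 7 mm above its origin
- file_tip (a point): working tip of the file (blade's end), 75 mm along its x from the origin, 7 mm above the underside
There are look-alikes about, which are no part of the job. Several things have the shape of the scraper; the one meant has the colours described above. Several things look just like the pen: the one meant starts farthest from the robot's base.

How it is judged:
By the outcome, as a careful person would: the job done as asked, in the order asked, and still so for the second after the job is handed in, with the robot touching nothing.
It also fails if it takes over 72 s, if anything falls off the work surface, if the arm or the gripper's body presses on something with over 40 N, if the wrist force passes 120 N, or if a joint passes its speed limit or range.

### The arm

A 6-joint arm with a two-finger parallel gripper is mounted at the origin on the work surface. World frame = base frame: x ahead of the robot, y to its left, z up, the work surface at z = 0. Lengths are in mm, angles in rad, forces in N, time in s.
With the tool pointing down it reaches from about 300 to 750 mm from the base axis. Payload 8.5 kg.
Tool frame: the origin (TCP) lies at the very end of the fingers, on their centre line; the grasp point (between the pads) lies 19 mm behind it (hold_point_z is the distance from the TCP to the grasp point, in mm); z points along the fingers, x is the direction in which the jaws open and shut, and the axes are right-handed (so a half turn about z gives the same grasp; the last joint's range is limited). The gripper opens to 88 mm and grips with 3 to 60 N. Pads are 18 mm wide; open, the fingers measure 123 mm over their backs; the gripper's body (75 mm by 187 mm) begins 45 mm behind the grasp point.
Start: joints at [1.048, 0.381, 1.297, -0, 1.464, -0.215], TCP at [166.621, 524.135, 238.748] pointing down, gripper open.
Joint ranges: [-3.11, 3.11], [-0.89, 2.33], [0.22, 2.48], [-1.42, 4.56], [0.17, 2.85], [-2.88, 2.88]. Speed limits (rad/s): [2.39, 2.39, 3.14, 3.14, 3.14, 3.14].

### API

Orientations are given as a unit quaternion [x, y, z, w].
In Python, from station import get_state, grab_frame, hand_in, boxes_of, silhouettes, pinpoint, hold_point_z gives the robot as it stands. The module is installed in compiled form; this text tells all that it offers.
- The arm moves only by the shell command python3 -m inch 'ROWS' [OPENING] [FORCE]. ROWS is JSON, a list of rows, each an object with "delta_pos": the shift along the world's x, y, z in m, a list of three; "roll": the turn about the world's z in rad. In form: [{"delta_pos": [dx, dy, dz], "roll": roll}, ...]. A call has 1 to 12 rows; each row is the pose to reach, as a shift and turn from the pose commanded when the call began; what a row does not reach only later rows make up. A row lasts 1/8 s, in which the tool goes at most 62.5 mm and 10.7 degrees, less where a joint would pass 70% of its speed; a pose out of reach is approached as far as the arm can. A call with a gripper value outside its range is refused whole. OPENING is the closure, from -1 (fully open) to 1 (shut), set as the call begins (- or left out, the last holds). The fingers move at their own pace and stop on an object; FORCE is the grip in N (left out, the last holds). Time passes only in rows, so rows that repeat a pose let the fingers close. It gives the time, the measured TCP pose, the force and the opening at its end, in the units of the state.
- get_state(): the state, without advancing time (a new reading comes with each control period).
- grab_frame(name): name is "scene" or "side" or "wrist"; returns a dict with "img" (420x560x3 uint8, red, green, blue), "intrinsics" (3x3 intrinsics, pixels), "R" (3x3) and "t" (3): a world point X has camera coordinates R X + t; the wrist camera has in their place "mount" (4x4, takes a point from camera to tool coordinates, whose origin is the TCP and whose axes are the tool frame's). Camera axes: x right, y down, z forward; pixel columns grow to the right and rows downward; lengths in mm; the calibration is good to about 2 mm. The wrist camera is an equidistant fisheye: a pixel r from the principal point sees the ray r / f radians off the axis. A picture is of the moment at which its call begins: read the wrist's pose just before it. There is no depth.
- hand_in(): hands the job in, once; it reports no verdict.
Trained networks look in a picture, given as the dict that the camera call returned (one of the last four; its "shot" number tells which), for a name from the list of things; names that differ only in an ending like _2 or _b are one class to them, and where a whole thing is asked for, a point or a joint stands for the part that bears it (a point fixed in the world has none). Each returns a list of dicts, best first, with "confidence" (0 to 1); they miss things now and then, are a little off and sometimes report something else, mostly with a low value. They report only what shows in the picture. A call takes as long as a camera call. They do not tell look-alikes from the thing itself.
- boxes_of(query, picture): "location" ([column, row] in pixels, amid what is visible of it).
- silhouettes(query, picture): "mask" (420x560 bool, what is visible of it) and "location" ([column, row] in pixels, amid what is visible of it).
- pinpoint(query, picture): "location" ([column, row] in pixels: a listed point, or the origin of a listed thing).
The state is a dict: "time_s": time; "joint_pos": joint angles; "qvel": joint speeds; "joint_efforts": joint torques, N m; "tcp_pos": TCP position; "tcp_rot": TCP orientation; "force": force on the tool from outside, world axes, zero at the start; "moment": the same for the moment, N m; "finger_gap": finger opening in mm.
Only numpy, scipy, OpenCV 4.12 (cv2) and the standard library are available. Lean on these libraries where they do the work, as an engineer would, in place of code of your own. Each camera call takes 0.05 s, during which the arm holds its last target. There are 200 camera calls.

## Working session

There is one attempt and no reset: what is moved stays moved. The work goes in short steps, Python scripts to look and compute and a shell command to move; the robot and the scene stay as the last step left them, time stands still between calls to the robot, and variables do not carry over. Pictures are saved under pics/ and viewed, about 8 in all and at most 12, crops included, and the job is handed in when it is done.

```bash
mkdir -p pics
cat > h.py <<'E'
import numpy as np, cv2
from station import *
def ray(f,px):
    K=np.array(f["intrinsics"]);R=np.array(f["R"]);t=np.array(f["t"])
    d=np.linalg.inv(K)@np.array([px[0],px[1],1.]);return -R.T@t,R.T@d
def at_z(f,px,z):
    o,d=ray(f,px);return o+d*(z-o[2])/d[2]
def save(im,n,s=1.4): cv2.imwrite("pics/"+n,cv2.cvtColor(cv2.resize(im,None,fx=s,fy=s,interpolation=cv2.INTER_CUBIC),cv2.COLOR_RGB2BGR))
E
python3 - <<'E'
from h import *
s=get_state();print(s)
a=grab_frame("scene");b=grab_frame("side")
save(a["img"],"scene1.png");save(b["img"],"side1.png")
for f in(a,b):
    print(np.round(-np.array(f["R"]).T@f["t"]),np.array(f["intrinsics"])[0])
    for n,z in [("tray",0),("lid",32),("cork_pad",0),("work_mat",0),("pen",0+3),("scraper",3),("pen_mid",10),("pen_tip",10),("scraper_mid",10),("scraper_tip",10),("bottle",3),("disc_b",3),("disc_stack",0),("slab",0)]:
        for r in pinpoint(n,f): print(n,round(r["confidence"],2),np.round(r["location"]),np.round(at_z(f,r["location"],z)[:2],1))
E
```

```text
{'time_s': 0.0, 'joint_pos': array([ 1.04771575e+00,  3.81198806e-01,  1.29827188e+00,  1.29639606e-06,
        1.46356959e+00, -2.15289422e-01]), 'qvel': array([-0.00030221, -0.0004768 ,  0.00021948,  0.00116969,  0.00198263,
       -0.00017913]), 'joint_efforts': array([ 7.46990572e-04, -4.37921441e+01, -2.24564230e+01,  7.13861897e-02,
        3.51549173e-02, -1.34243232e-04]), 'tcp_pos': array([166.47840918, 523.9062408 , 238.13250266]), 'tcp_rot': array([ 8.07141185e-01,  5.90358013e-01, -6.62277293e-04,  2.92047259e-04]), 'force': array([-0.17684647, -0.04645233,  0.82657637]), 'moment': array([-0.00790702, -0.06309545, -0.02086191]), 'finger_gap': 88.04204284720304}
[1083. -503.  698.] [399.63384063   0.         280.21850314]
tray 0.69 [364. 184.] [497.7 307.1]
tray 0.4 [136. 280.] [ 413.7 -373.2]
lid 0.87 [370. 178.] [512.3 307.2]
lid 0.38 [365. 186.] [530.4 265.7]
cork_pad 0.8 [308. 249.] [588.1  -6.1]
work_mat 0.83 [185. 285.] [ 495.8 -294.2]
work_mat 0.19 [364. 183.] [493.9 310.5]
pen 0.65 [207. 307.] [ 581.7 -289.1]
scraper 0.84 [102. 228.] [ 192.7 -367.2]
scraper 0.59 [1
[... 1045 characters left out ...]
5]
scraper 0.57 [317. 137.] [ 416.3 -308.6]
pen_mid 0.74 [217. 141.] [ 705.4 -238.3]
pen_mid 0.72 [338. 267.] [326.8 121.7]
pen_mid 0.63 [263. 131.] [ 578.8 -303.6]
pen_tip 0.56 [366. 275.] [263.1 132.8]
pen_tip 0.51 [273. 146.] [ 537.5 -242.9]
scraper_mid 0.8 [392. 133.] [ 193.1 -355.6]
scraper_tip 0.76 [315. 118.] [ 429.7 -385. ]
scraper_tip 0.53 [365. 142.] [ 272.2 -304.1]
scraper_tip 0.38 [164. 326.] [678.4 315.1]
bottle 0.65 [293. 114.] [ 499.7 -404.7]
disc_b 0.88 [217. 139.] [ 710.9 -256.1]
disc_b 0.84 [288. 162.] [ 486.5 -195.2]
disc_stack 0.73 [165. 326.] [679.8 310.6]
disc_stack 0.55 [316. 117.] [ 426.9 -403.1]
slab 0.67 [175. 212.] [752.5  22.2]
slab 0.2 [288. 161.] [ 487.1 -202.4]
```

View pics/scene1.png

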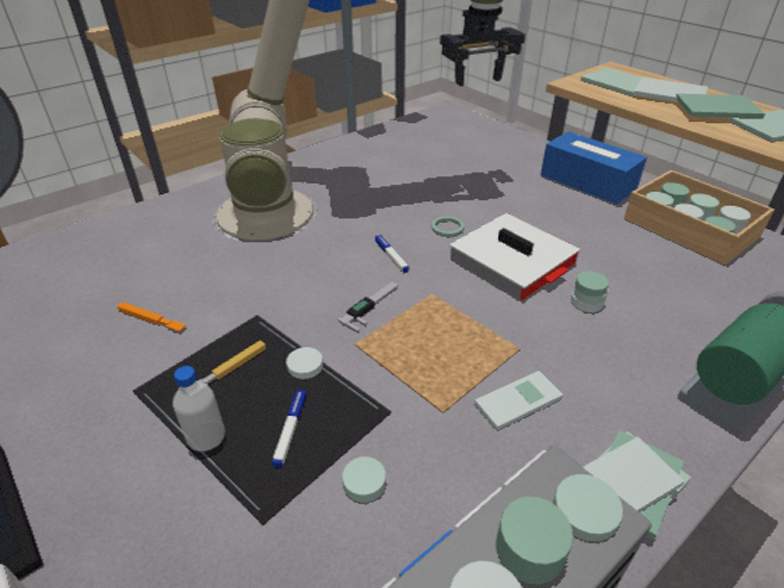

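View pics/side1.png

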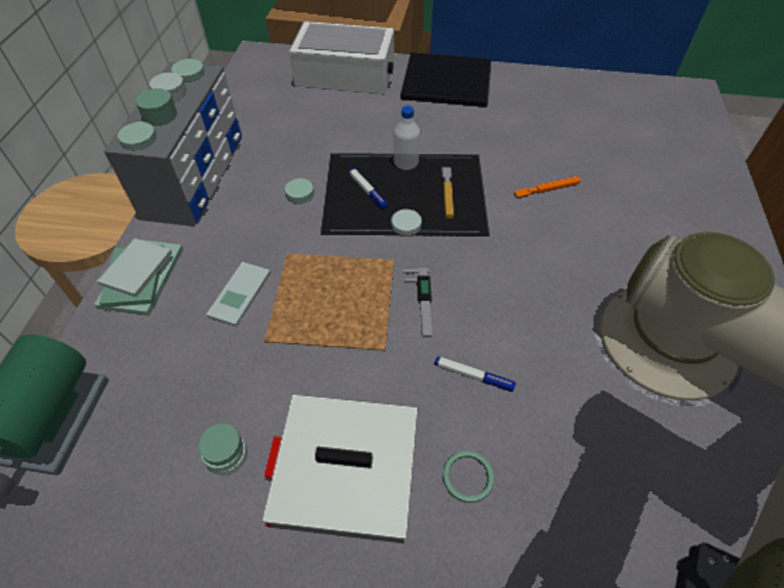

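Pen candidates in the scene view (original pixels): (208,306), on the mat about 650 mm from the base, and (275,178), about 350 mm away. The mat pen is farthest, so it is the one meant. Scraper candidates: brass with a steel blade at (163,262) on the mat, and all orange at (105,226). The brass one fits the description. Next I'll confirm both in a crop and fit poses with the masks.

```bash
cat >> h.py <<'E'
from scipy.optimize import minimize
def box(x0,x1,y0,y1,z0,z1): return np.array([[x,y,z] for x in(x0,x1) for y in(y0,y1) for z in(z0,z1)],float)
MOD={"lid":([box(-97,97,-93,93,0,5),box(-40,40,-8,8,5,30)],32),
"cork_pad":([box(-105,105,-100,100,0,4)],0),
"pen":([box(-68,68,-7.7,7.7,0,14)],3),
"scraper":([box(-75,25,-8,8,0,14),box(25,75,-9,9,5.5,8.5)],3)}
S=4
def render(f,boxes,x,y,yaw,z):
    K=np.array(f["intrinsics"]);R=np.array(f["R"]);t=np.array(f["t"])
    c,s=np.cos(yaw),np.sin(yaw);m=np.zeros((420*S,560*S),np.uint8)
    for b in boxes:
        P=b@np.array([[c,s,0],[-s,c,0],[0,0,1]])+[x,y,z]
        q=(P@R.T+t)@K.T;q=q[:,:2]/q[:,2:]
        cv2.fillConvexPoly(m,cv2.convexHull(np.round((q+.5)*S-.5).astype(np.int32)),1)
    return cv2.resize(m.astype(np.float32),(560,420),interpolation=cv2.INTER_AREA)
def fit(name,views,x0,z=None):
    boxes,zz=MOD[name];z=zz if z is None else z
    def c(p):
        e=0
        for f,m in views:
            r=render(f,boxes,p[0],p[1],p[2],z);e+=1-np.minimum(r,m).sum()/np.maximum(r,m).sum()
        return e/len(views)
    x0=np.array(x0,float)
    best=None
    for k in range(3):
        r=minimize(c,x0,method="Nelder-Mead",options=dict(initial_simplex=[x0,x0+[6,0,0],x0+[0,6,0],x0+[0,0,.1]],xatol=.02,fatol=1e-5));x0=r.x
    return r.x,r.fun
def mask(name,f,px):
    L=[r for r in silhouettes(name,f)];L=[r for r in L if np.hypot(*(np.array(r["location"])-px))<25]
    return L[0]["mask"].astype(np.float32) if L else None
E
python3 - <<'E'
from h import *
a=grab_frame("scene");b=grab_frame("side")
c=a["img"];save(np.hstack([c[240:340,130:230],c[150:200,240:310].repeat(2,0)[:100,:70],c[210:245,70:140].repeat(2,0)[:70][np.r_[0:70,np.zeros(30,int)]]]),"crop1.png",3)
np.savez("v.npz",a=a["img"],b=b["img"])
I={"lid":((368,178),(249,329),(500,304,-.05)),"cork_pad":((310,249),(240,214),(586,-1,-.05)),"pen":((207,307),(263,134),(580,-292,2.2)),"scraper":((162,264),(317,137),(410,-309,-1.4))}
for n,(p,q,x) in I.items():
    v=[]
    for f,px in((a,p),(b,q)):
        m=mask(n,f,px)
        if m is not None: v.append((f,m))
    for w in [v]+[[u] for u in v]:
        # yaw seeds
        L=[fit(n,w,(x[0],x[1],x[2]+d)) for d in(-.3,0,.3)]
        r=min(L,key=lambda r:r[1]);print(n,len(w),np.round(r[0],3),round(r[1],3))
for f in(a,b):
  for n in("pen","scraper"):
   for r in silhouettes(n,f): print(n,r["confidence"],r["location"],r["mask"].sum())
E
```

```text
lid 2 [5.04213e+02 3.03175e+02 4.10000e-02] 0.024
lid 1 [5.04162e+02 3.04825e+02 4.60000e-02] 0.028
lid 1 [5.03868e+02 3.02627e+02 4.20000e-02] 0.016
cork_pad 2 [5.91284e+02 2.77300e+00 7.70000e-02] 0.025
cork_pad 1 [5.92132e+02 3.80300e+00 7.60000e-02] 0.023
cork_pad 1 [5.91088e+02 1.43700e+00 7.00000e-02] 0.021
pen 2 [ 577.517 -286.797    2.311] 0.239
pen 1 [ 579.227 -285.318    2.316] 0.2
pen 1 [ 579.223 -292.033    2.301] 0.185
scraper 2 [ 408.177 -308.818   -1.441] 0.249
scraper 1 [ 407.982 -297.042   -1.438] 0.33
scraper 1 [ 408.163 -309.6     -1.426] 0.135
pen 0.69 [278.1, 180.6] 173
pen 0.59 [209.2, 307.9] 433
scraper 0.92 [168.6, 258.5] 357
scraper 0.53 [104.9, 225.8] 305
pen 0.98 [341.7, 265.2] 428
pen 0.58 [264.2, 132.6] 210
scraper 0.82 [390.5, 133.4] 283
scraper 0.49 [316.2, 134.8] 201
```

View pics/crop1.png

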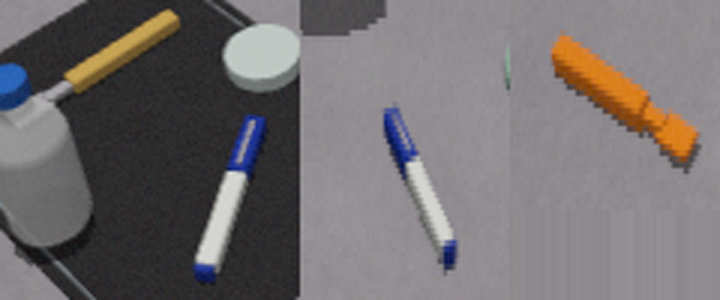

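The crop confirms both. The mat pen has a white barrel and blue cap. The brass scraper has a steel blade and lies beside the bottle. Next I'll move over the lid handle.

```bash
python3 -m inch '[{"delta_pos":[0.03,-0.02,-0.01],"roll":0.04},{"delta_pos":[0.08,-0.05,-0.03],"roll":0.1},{"delta_pos":[0.13,-0.085,-0.05],"roll":0.16},{"delta_pos":[0.18,-0.12,-0.07],"roll":0.22},{"delta_pos":[0.23,-0.15,-0.09],"roll":0.28},{"delta_pos":[0.28,-0.185,-0.11],"roll":0.32},{"delta_pos":[0.32,-0.21,-0.125],"roll":0.349},{"delta_pos":[0.338,-0.221,-0.14],"roll":0.349},{"delta_pos":[0.338,-0.221,-0.16],"roll":0.349},{"delta_pos":[0.338,-0.221,-0.185],"roll":0.349},{"delta_pos":[0.338,-0.221,-0.198],"roll":0.349},{"delta_pos":[0.338,-0.221,-0.198],"roll":0.349}]' -1 30
```

```text
time_s: 3.7
tcp_pos: [504.0, 303.5, 40.3]
tcp_rot: [0.692, 0.722, -0.001, -0.0]
force: [-0.5, 0.6, -0.0]
finger_gap: 88.5
```

```bash
python3 -m inch '[{"delta_pos":[0,0,0],"roll":0},{"delta_pos":[0,0,0],"roll":0},{"delta_pos":[0,0,0],"roll":0},{"delta_pos":[0,0,0],"roll":0},{"delta_pos":[0,0,0],"roll":0},{"delta_pos":[0,0,0],"roll":0},{"delta_pos":[0,0,0.01],"roll":0},{"delta_pos":[0,0,0.03],"roll":0},{"delta_pos":[0,0,0.06],"roll":0},{"delta_pos":[0,0,0.09],"roll":0},{"delta_pos":[0,0,0.12],"roll":0},{"delta_pos":[0,0,0.12],"roll":0}]' 1 35
```

```text
time_s: 5.2
tcp_pos: [505.2, 303.4, 162.7]
tcp_rot: [0.692, 0.722, 0.002, 0.001]
force: [0.1, 0.1, -3.1]
finger_gap: 15.1
```

Run:
```python
from h import *
a=grab_frame("scene");b=grab_frame("side");s=get_state();print(s["time_s"],s["tcp_pos"],s["force"],s["finger_gap"])
save(np.vstack([a["img"][60:260,240:480],b["img"][220:420,140:380]]),"lift.png",1.5)
```

```text
5.3 [504.0741816  302.94501575 159.7864867 ] [ 0.08915443  0.27297166 -3.20752744] 15.091736405938285
```

View pics/lift.png

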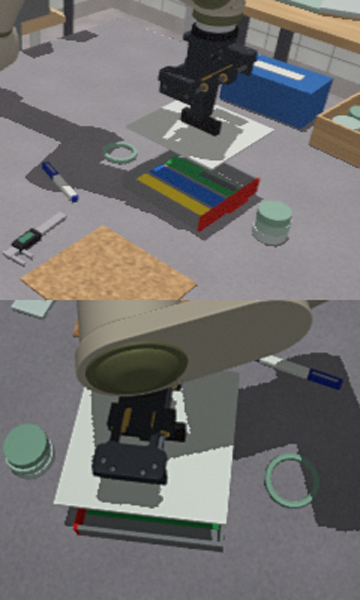

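The lid is held level. The tray shows the file on green in the +y lane, with blue in the middle and yellow in the −y lane. Now I'll carry the lid to the pad.

```bash
python3 -m inch '[{"delta_pos":[0.004,-0.015,0],"roll":0},{"delta_pos":[0.014,-0.05,0],"roll":0.01},{"delta_pos":[0.027,-0.095,0],"roll":0.015},{"delta_pos":[0.04,-0.14,0],"roll":0.02},{"delta_pos":[0.053,-0.185,0],"roll":0.025},{"delta_pos":[0.067,-0.23,0],"roll":0.03},{"delta_pos":[0.078,-0.27,-0.01],"roll":0.034},{"delta_pos":[0.085,-0.292,-0.03],"roll":0.034},{"delta_pos":[0.0875,-0.301,-0.06],"roll":0.034},{"delta_pos":[0.0875,-0.301,-0.09],"roll":0.034},{"delta_pos":[0.0875,-0.301,-0.11],"roll":0.034},{"delta_pos":[0.0875,-0.301,-0.11],"roll":0.034}]'
```

```text
time_s: 6.8
tcp_pos: [590.8, 1.5, 48.6]
tcp_rot: [0.68, 0.733, -0.001, -0.002]
force: [-0.8, -0.3, -2.6]
finger_gap: 15.1
```

Run:
```python
from h import *
s=get_state();print(s["time_s"],s["tcp_pos"],s["force"])
a=grab_frame("scene");b=grab_frame("side")
save(np.hstack([a["img"][150:350,200:440],b["img"][130:330,140:380]]),"overpad.png",1.6)
# lid from each
```

```text
6.8 [590.79949286   1.45173069  48.64899469] [-0.83881911 -0.28322154 -2.6219322 ]
```

View pics/overpad.png

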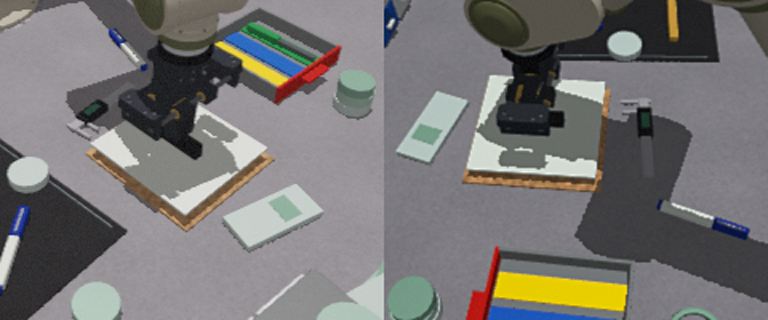

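The lid is centred over the pad, parallel to it and 34 mm up. I'll lower it.

```bash
python3 -m inch '[{"delta_pos":[0,0,-0.012],"roll":0},{"delta_pos":[0,0,-0.022],"roll":0},{"delta_pos":[0,0,-0.028],"roll":0},{"delta_pos":[0,0,-0.030],"roll":0},{"delta_pos":[0,0,-0.032],"roll":0},{"delta_pos":[0,0,-0.0335],"roll":0},{"delta_pos":[0,0,-0.0335],"roll":0},{"delta_pos":[0,0,-0.0335],"roll":0}]'
```

```text
time_s: 7.9
tcp_pos: [596.9, 2.2, 24.9]
tcp_rot: [0.68, 0.733, 0.005, 0.006]
force: [-6.0, 4.7, 52.7]
finger_gap: 15.5
```

```bash
python3 -m inch '[{"delta_pos":[0,0,0.008],"roll":0},{"delta_pos":[0,0,0.009],"roll":0},{"delta_pos":[0,0,0.009],"roll":0}]'
python3 - <<'E'
from h import *
a=grab_frame("scene");b=grab_frame("side")
save(np.hstack([a["img"][190:320,240:400],b["img"][150:280,180:340]]),"contact.png",2.5)
s=get_state();print(s["tcp_pos"],s["force"],s["moment"],s["joint_pos"])
E
```

```text
time_s: 8.28
tcp_pos: [591.8, 2.2, 25.5]
tcp_rot: [0.68, 0.733, -0.0, -0.001]
force: [-1.7, 0.1, 0.7]
finger_gap: 15.4
[591.77938554   2.1353938   25.56652857] [-0.95861268  1.12502357 -0.24401793] [ 0.01077507  0.06702429 -0.02941921] [-1.96257394e-01  6.78009331e-01  1.44932203e+00 -4.07088532e-05
  1.01562668e+00 -1.84219053e+00]
```

View pics/contact.png

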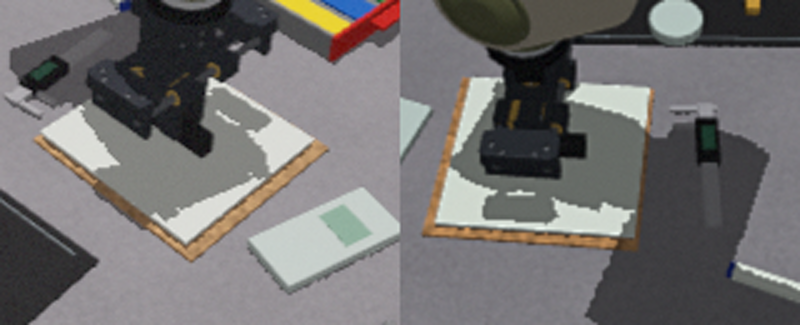

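```bash
python3 -m inch '[{"delta_pos":[0,0,-0.001],"roll":0},{"delta_pos":[0,0,-0.001],"roll":0}]' - 20;python3 -m inch '[{"delta_pos":[0,0,0],"roll":0},{"delta_pos":[0,0,0],"roll":0},{"delta_pos":[0,0,0],"roll":0}]' 0.2 20
```

```text
time_s: 8.62
tcp_pos: [591.8, 2.1, 25.1]
tcp_rot: [0.68, 0.733, -0.0, -0.0]
force: [-2.8, 0.2, 2.2]
finger_gap: 15.6
time_s: 9.0
tcp_pos: [592.2, 2.1, 25.2]
tcp_rot: [0.68, 0.733, 0.0, 0.0]
force: [-0.9, -1.0, 1.7]
finger_gap: 35.0
```

```bash
python3 -m inch '[{"delta_pos":[0,0,0],"roll":0},{"delta_pos":[0,0,0.01],"roll":0},{"delta_pos":[0,0,0.05],"roll":0},{"delta_pos":[-0.02,-0.03,0.1],"roll":0.1},{"delta_pos":[-0.02,-0.08,0.125],"roll":0.2},{"delta_pos":[-0.02,-0.13,0.125],"roll":0.3},{"delta_pos":[-0.02,-0.17,0.125],"roll":0.4},{"delta_pos":[-0.02,-0.17,0.125],"roll":0.4}]'
python3 - <<'E'
from h import *
a=grab_frame("scene");b=grab_frame("side")
save(np.hstack([a["img"][60:360,200:420],b["img"][120:420,130:350]]),"placed.png",1.7)
MOD["tray"]=([box(-95,95,-91,91,0,32)],0)
v={}
for n,p,q,x,z in [("lid",(310,245),(240,210),(591,2,.075),8),("cork_pad",(310,245),(240,214),(591,2,.075),0),("tray",(367,180),(249,329),(504,303,.04),0)]:
    w=[]
    for f,px in((a,p),(b,q)):
        m=mask(n,f,px)
        if m is not None:w.append((f,m))
    for u in [w]+[[k] for k in w]:
        r=fit(n,u,x,z);print(n,len(u),np.round(r[0],3),round(r[1],3))
for n,z in(("strip_blue",5),("strip_yellow",5),("strip_green",5),("file_mid",15),("file_tip",15)):
    for f in(a,b):
        for r in pinpoint(n,f)[:1]: print(n,round(r["confidence"],2),np.round(at_z(f,r["location"],z)[:2],1))
s=get_state();print(s["time_s"])
E
```

```text
time_s: 10.0
tcp_pos: [571.9, -170.3, 150.8]
tcp_rot: [0.522, 0.853, -0.0, 0.0]
force: [1.1, 0.8, 0.4]
finger_gap: 35.3
lid 2 [5.87707e+02 1.03700e+00 7.40000e-02] 0.032
lid 1 [5.8796e+02 2.8300e+00 8.6000e-02] 0.032
lid 1 [5.87184e+02 2.80000e-02 7.10000e-02] 0.022Traceback (most recent call last):
  File "<stdin>", line 12, in <module>
  File "h.py", line 34, in fit
    r=minimize(c,x0,method="Nelder-Mead",options=dict(initial_simplex=[x0,x0+[6,0,0],x0+[0,6,0],x0+[0,0,.1]],xatol=.02,fatol=1e-5));x0=r.x
    res = _minimize_neldermead(fun, x0, args, callback, bounds=bounds,
                               **options)
    fsim[k] = func(sim[k])
              ~~~~^^^^^^^^
    fx = function(np.copy(x), *(wrapper_args + args))
  File "h.py", line 30, in c
    return e/len(views)
           ~^~~~~~~~~~~
ZeroDivisionError: division by zero
```

View pics/placed.png

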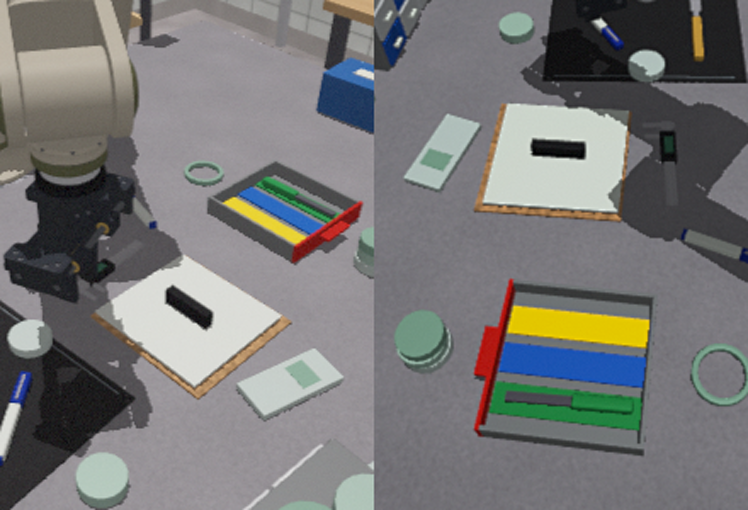

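The lid lies flat, handle up, on the pad. The fit puts it about 3–4 mm off-centre, inside the even border. Next I'll measure the strips and tools.

Run:
```python
from h import *
a=grab_frame("scene");b=grab_frame("side")
MOD["strip"]=([box(-88,88,-18,18,0,3)],5)
for nm,f in(("side",b),("scene",a)):
    hsv=cv2.cvtColor(f["img"],cv2.COLOR_RGB2HSV)
    roi=np.zeros((420,560),np.float32)
    if nm=="side": roi[240:,150:345]=1
    else: roi[140:225,310:425]=1
    for n,lo,hi,x in(("yellow",18,35,(504,255,.04)),("blue",105,125,(504,303,.04))):
        m=((hsv[...,0]>=lo)&(hsv[...,0]<=hi)&(hsv[...,1]>110)).astype(np.float32)*roi
        r=fit("strip",[(f,m)],x);print(nm,n,m.sum(),np.round(r[0],3),round(r[1],3))
hs=None
# colour fits of tools
for n,x in(("pen",(579,-289,2.31)),("scraper",(408,-309,-1.43))):
    for nm,f in(("scene",a),("side",b)):
        for r in silhouettes(n,f):
            m=r["mask"].astype(np.float32);g=at_z(f,r["location"],10)
            if np.hypot(*(g[:2]-x[:2]))<60:
                q=fit(n,[(f,m)],x);print(n,nm,np.round(q[0],3),round(q[1],3))
s=get_state();print(s["time_s"],s["tcp_pos"],s["joint_pos"])
save(np.vstack([b["img"][100:180,220:360],a["img"][235:345,110:250]]),"x.png",4)
```

```text
side yellow 1409.0 [5.07298e+02 2.55431e+02 4.20000e-02] 0.037
side blue 1546.0 [5.04108e+02 3.03661e+02 4.30000e-02] 0.039
scene yellow 340.0 [5.02012e+02 2.63546e+02 3.60000e-02] 0.319
scene blue 423.0 [4.89745e+02 3.03822e+02 4.10000e-02] 0.138
pen scene [ 579.481 -287.105    2.322] 0.131
scraper scene [ 409.028 -303.668   -1.447] 0.262
scraper side [ 407.71  -309.786   -1.435] 0.157
10.6 [ 572.1549279  -167.58461507  150.26240363] [-4.83318253e-01  5.34089435e-01  1.30421456e+00  1.11391850e-05
  1.30334067e+00 -2.52961524e+00]
```

```bash
python3 -m inch '[{"delta_pos":[0,-0.01,0],"roll":-0.12},{"delta_pos":[0,-0.025,0],"roll":-0.28},{"delta_pos":[0,-0.04,0],"roll":-0.44},{"delta_pos":[0,-0.055,0],"roll":-0.6},{"delta_pos":[0,-0.07,0],"roll":-0.76},{"delta_pos":[0,-0.085,0],"roll":-0.92},{"delta_pos":[0,-0.1,0],"roll":-1.08},{"delta_pos":[-0.0025,-0.11,0],"roll":-1.2},{"delta_pos":[-0.0025,-0.11,0],"roll":-1.3},{"delta_pos":[-0.0025,-0.11,0],"roll":-1.3}]' -1 20
cat >> h.py <<'E'
from scipy.spatial.transform import Rotation as Ro
def wray_z(w,s,px,z):
    K=np.array(w["intrinsics"]);d=(np.array(px)-K[:2,2])/[K[0,0],K[1,1]];r=np.hypot(*d)
    v=np.array([*(d/r*np.sin(r)),np.cos(r)]) if r>1e-9 else np.array([0,0,1.])
    M=np.array(w["mount"]);R=Ro.from_quat(s["tcp_rot"]).as_matrix()
    o=R@M[:3,3]+s["tcp_pos"];v=R@M[:3,:3]@v
    return o+v*(z-o[2])/v[2]
E
python3 - <<'E'
from h import *
s=get_state();w=grab_frame("wrist");a=grab_frame("scene");b=grab_frame("side")
save(w["img"],"wrist1.png")
for n,z in(("pen_mid",10),("pen_tip",10),("pen",3),("bottle",3),("scraper_mid",10),("scraper_tip",10),("scraper",3)):
    for r in pinpoint(n,w)[:2]: print(n,round(r["confidence"],2),np.round(r["location"]),np.round(wray_z(w,s,r["location"],z)[:2],1))
for r in silhouettes("pen",w)+silhouettes("scraper",w):
    ys,xs=np.nonzero(r["mask"]);P=np.array([wray_z(w,s,(x,y),10)[:2] for x,y in zip(xs,ys)])
    print("mask",round(r["confidence"],2),r["location"],"rect",cv2.minAreaRect(P.astype(np.float32)))
th=np.linspace(0,2*np.pi,24,endpoint=False)
cyl=np.array([[28*np.cos(t),28*np.sin(t),z] for t in th for z in(0,85)])
MOD["bottle"]=([cyl,cyl*[.35,.35,0]+[0,0,140],],3)
cap=[np.vstack([cyl,np.array([[12*np.cos(t),12*np.sin(t),140] for t in th])])]
MOD["bottle"]=(cap,3)
for nm,f in(("scene",a),("side",b)):
    for r in silhouettes("bottle",f)[:1]:
        q=fit("bottle",[(f,r["mask"].astype(np.float32))],(505,-398,0));print("bottle",nm,r["location"],r["mask"].sum(),np.round(q[0],2),round(q[1],3))
print(s["time_s"],s["tcp_pos"],s["tcp_rot"])
E
```

```text
time_s: 11.85
tcp_pos: [569.6, -277.9, 150.2]
tcp_rot: [0.931, 0.365, -0.0, -0.0]
force: [-0.3, 0.1, 0.4]
finger_gap: 88.0
pen_mid 0.8 [283. 213.] [ 578.5 -284.6]
pen_mid 0.38 [482.  18.] [ 5.863e+02 -5.000e-01]
pen_tip 0.67 [280. 144.] [ 532.9 -240.3]
pen 0.87 [284. 210.] [ 578.9 -283.9]
pen 0.74 [164. 242.] [ 512.1 -391.2]
bottle 0.87 [164. 241.] [ 511.4 -390.7]
scraper_mid 0.91 [136. 112.] [ 412.3 -306.2]
scraper_mid 0.87 [ 4. 43.] [ 204.2 -353.2]
scraper_tip 0.73 [44. 44.] [ 267.8 -319.9]
scraper_tip 0.56 [102. 177.] [ 421.4 -379.4]
scraper 0.96 [137. 113.] [ 410.6 -307.8]
scraper 0.81 [ 8. 40.] [ 200.2 -350. ]
mask 0.75 [285.6, 208.5] rect ((581.3269653320312, -288.36065673828125), (16.014179229736328, 135.57615661621094), 42.543025970458984)
mask 0.96 [26.8, 42.9] rect ((231.3187255859375, -338.544677734375), (85.50801849365234, 18.19073486328125), 25.823720932006836)
bottle scene [144.1, 294.6] 1420 [ 5.1016e+02 -3.9162e+02 -5.0000e-02] 0.11
bottle side [291.8, 99.6] 675 [ 5.1081e+02 -3.9716e+02  1.0000e-01] 0.094
11.85 [ 569.58228159 -277.90213647  150.1706392 ] [ 9.31104460e-01  3.64752625e-01 -4.68375269e-05 -6.94303649e-05]
```

View pics/wrist1.png

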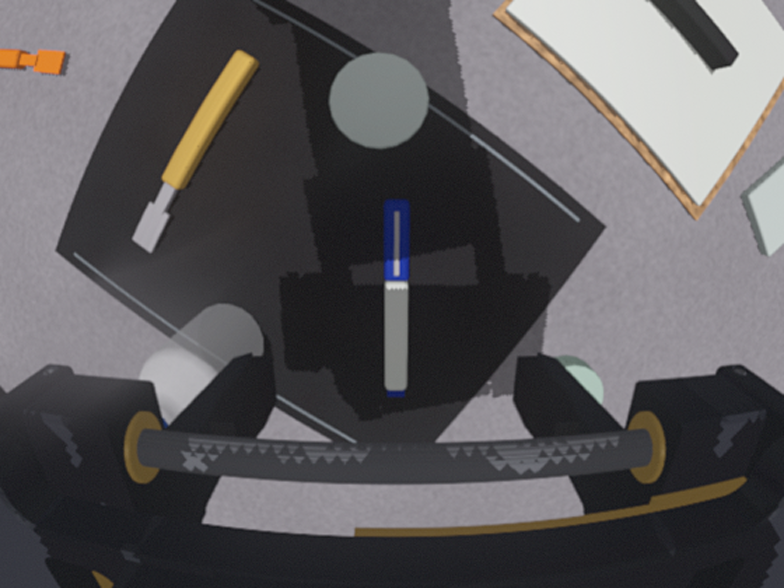

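The wrist view shows the pen centred at (283,210), cap upward and square to the jaws. The bottle is near the gripper body on the plug side, so I'll grip on the cap, 33 mm from the middle.

```bash
python3 -m inch '[{"delta_pos":[-0.006,0.007,-0.01],"roll":0},{"delta_pos":[-0.0116,0.0147,-0.03],"roll":0},{"delta_pos":[-0.0116,0.0147,-0.06],"roll":0},{"delta_pos":[-0.0116,0.0147,-0.09],"roll":0},{"delta_pos":[-0.0116,0.0147,-0.115],"roll":0},{"delta_pos":[-0.0116,0.0147,-0.13],"roll":0},{"delta_pos":[-0.0116,0.0147,-0.14],"roll":0},{"delta_pos":[-0.0116,0.0147,-0.145],"roll":0},{"delta_pos":[-0.0116,0.0147,-0.145],"roll":0},{"delta_pos":[-0.0116,0.0147,-0.145],"roll":0}]' 0 25
python3 -m inch '[{"delta_pos":[0,0,0],"roll":0},{"delta_pos":[0,0,0],"roll":0},{"delta_pos":[0,0,0],"roll":0},{"delta_pos":[0,0,0],"roll":0}]' 1 25
```

```text
time_s: 13.8
tcp_pos: [558.3, -263.3, 5.9]
tcp_rot: [0.931, 0.364, 0.0, 0.0]
force: [-0.4, 0.3, -0.9]
finger_gap: 44.0
time_s: 14.3
tcp_pos: [558.0, -263.2, 5.3]
tcp_rot: [0.931, 0.364, 0.0, 0.0]
force: [-0.6, -0.3, 0.1]
finger_gap: 15.9
```

```bash
python3 -m inch '[{"delta_pos":[0,0,0.003],"roll":0},{"delta_pos":[0,0,0.01],"roll":0},{"delta_pos":[0,0,0.02],"roll":0},{"delta_pos":[0,0,0.035],"roll":0},{"delta_pos":[0,0,0.055],"roll":0},{"delta_pos":[0,0,0.08],"roll":0},{"delta_pos":[0,0,0.105],"roll":0},{"delta_pos":[0,0,0.125],"roll":0},{"delta_pos":[0,0,0.135],"roll":0},{"delta_pos":[0,0,0.14],"roll":0},{"delta_pos":[0,0,0.14],"roll":0}]'
python3 - <<'E'
from h import *
s=get_state();w=grab_frame("wrist");a=grab_frame("scene");b=grab_frame("side");print(s["time_s"],s["finger_gap"])
save(w["img"],"wrist2.png");print(s["tcp_pos"])
# height of pen ends: triangulate pen_mid/pen_tip with scene+side
for n in("pen_mid","pen_tip"):
  for f in(a,b):
    for r in pinpoint(n,f)[:2]: print(n,round(r["confidence"],2),np.round(r["location"]),np.round(at_z(f,r["location"],150),0))
  for r in pinpoint(n,w)[:1]: print("w",n,round(r["confidence"],2),np.round(wray_z(w,s,r["location"],s["tcp_pos"][2]+5),1))
E
```

```text
time_s: 15.68
tcp_pos: [557.9, -263.1, 145.1]
tcp_rot: [0.931, 0.364, -0.0, -0.0]
force: [0.3, -0.4, -0.8]
finger_gap: 15.5
15.675 15.463345259102226
[ 557.92163004 -263.09178562  145.07228072]
pen_mid 0.58 [276. 180.] [477. -15. 150.]
pen_mid 0.57 [199. 261.] [ 587. -291.  150.]
pen_mid 0.64 [261.  92.] [ 581. -304.  150.]
pen_mid 0.59 [337. 268.] [341. 201. 150.]
w pen_mid 0.93 [ 580.5 -286.   150.1]
pen_tip 0.76 [269. 168.] [428.   4. 150.]
pen_tip 0.67 [210. 234.] [ 538. -234.  150.]
pen_tip 0.88 [366. 276.] [287. 208. 150.]
pen_tip 0.59 [271. 108.] [ 544. -244.  150.]
w pen_tip 0.81 [ 535.  -238.3  150.1]
```

View pics/wrist2.png

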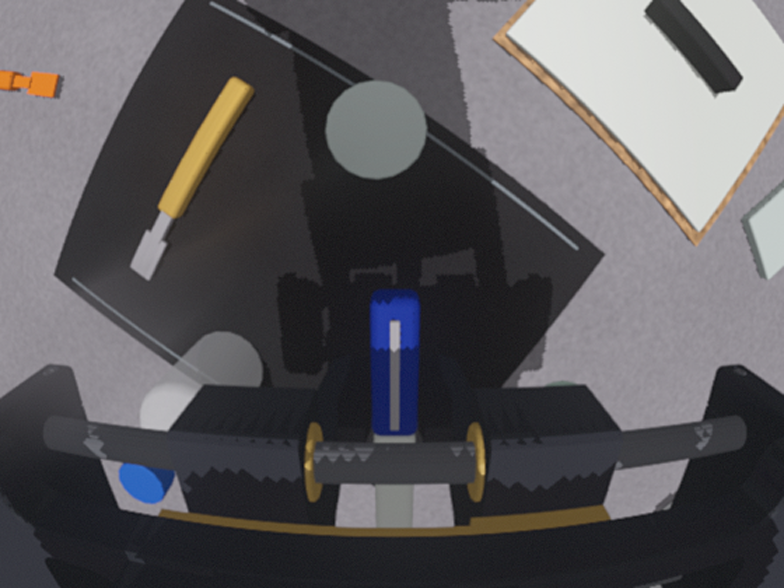

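The pen is held by its cap and looks level, cap at (395,320). Next I'll carry it to the blue strip.

```bash
python3 -m inch '[{"delta_pos":[0,0.015,0],"roll":-0.08},{"delta_pos":[-0.002,0.045,0],"roll":-0.24},{"delta_pos":[-0.003,0.09,0],"roll":-0.42},{"delta_pos":[-0.005,0.14,0],"roll":-0.6},{"delta_pos":[-0.007,0.19,0],"roll":-0.78},{"delta_pos":[-0.009,0.24,0],"roll":-0.96},{"delta_pos":[-0.011,0.29,0],"roll":-1.14},{"delta_pos":[-0.013,0.34,0],"roll":-1.32},{"delta_pos":[-0.015,0.39,0],"roll":-1.5},{"delta_pos":[-0.017,0.44,0],"roll":-1.68},{"delta_pos":[-0.018,0.485,0],"roll":-1.86},{"delta_pos":[-0.02,0.525,0],"roll":-2.02}]'
python3 -m inch '[{"delta_pos":[-0.001,0.03,-0.01],"roll":-0.15},{"delta_pos":[-0.0014,0.0433,-0.03],"roll":-0.25},{"delta_pos":[-0.0014,0.0433,-0.05],"roll":-0.253},{"delta_pos":[-0.0014,0.0433,-0.07],"roll":-0.253},{"delta_pos":[-0.0014,0.0433,-0.085],"roll":-0.253},{"delta_pos":[-0.0014,0.0433,-0.095],"roll":-0.253},{"delta_pos":[-0.0014,0.0433,-0.1],"roll":-0.253},{"delta_pos":[-0.0014,0.0433,-0.1],"roll":-0.253}]'
python3 - <<'E'
from h import *
s=get_state();w=grab_frame("wrist");b=grab_frame("side");print(s["time_s"],s["tcp_pos"],s["tcp_rot"],s["force"])
print("jaw",2*np.arctan2(s["tcp_rot"][1],s["tcp_rot"][0]))
save(np.hstack([w["img"][100:400,120:440],b["img"][200:420,130:350][:,:].repeat(1,0) if 0 else cv2.resize(b["img"][220:420,130:343],(320,300))]),"overtray.png",1.25)
for n,z in(("pen_mid",s["tcp_pos"][2]+5),("pen_tip",s["tcp_pos"][2]+5),("strip_blue",5)):
  for r in pinpoint(n,w)[:1]: print(n,round(r["confidence"],2),np.round(wray_z(w,s,r["location"],z),1))
E
```

```text
time_s: 17.62
tcp_pos: [537.8, 263.6, 145.3]
tcp_rot: [0.802, -0.597, 0.0, -0.0]
force: [0.8, -0.4, -0.7]
finger_gap: 15.5
time_s: 18.62
tcp_pos: [536.7, 305.1, 45.3]
tcp_rot: [0.722, -0.691, 0.0, -0.0]
force: [-0.4, -0.2, -0.3]
finger_gap: 15.5
18.625 [536.70318071 305.11131801  45.30342533] [ 7.22411862e-01 -6.91463014e-01  3.44345225e-05 -2.71324692e-05] [-0.38729745 -0.24386685 -0.30466457]
jaw -1.5270245518303562
pen_mid 0.71 [503.2 303.5  50.3]
pen_tip 0.96 [570.8 306.9  50.3]
strip_blue 0.7 [502.  354.5   5. ]
```

View pics/overtray.png

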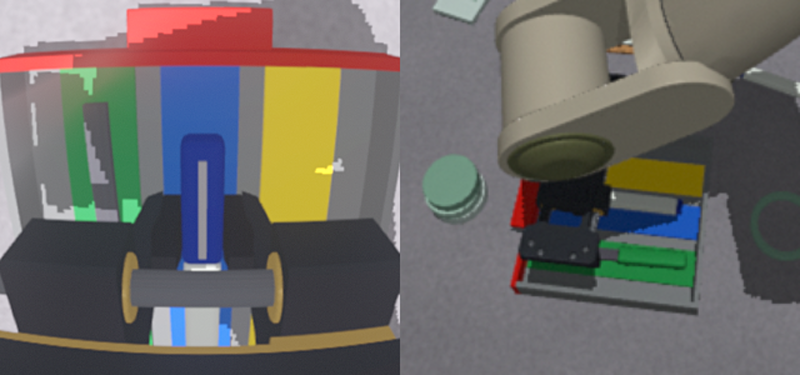

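Pen aligned over the middle of the blue strip, with clearance to the file. Lowering.

```bash
python3 -m inch '[{"delta_pos":[0,0,-0.008],"roll":0},{"delta_pos":[0,0,-0.016],"roll":0},{"delta_pos":[0,0,-0.023],"roll":0},{"delta_pos":[0,0,-0.028],"roll":0},{"delta_pos":[0,0,-0.031],"roll":0},{"delta_pos":[0,0,-0.0325],"roll":0},{"delta_pos":[0,0,-0.0335],"roll":0},{"delta_pos":[0,0,-0.0335],"roll":0}]'
python3 -m inch '[{"delta_pos":[0,0,-0.001],"roll":0},{"delta_pos":[0,0,-0.001],"roll":0}]'
```

```text
time_s: 19.88
tcp_pos: [536.7, 305.2, 11.8]
tcp_rot: [0.722, -0.691, 0.0, -0.0]
force: [0.6, -0.1, -1.1]
finger_gap: 15.3
time_s: 20.12
tcp_pos: [536.6, 305.1, 10.7]
tcp_rot: [0.722, -0.691, -0.0, -0.0]
force: [-0.5, -0.8, -1.2]
finger_gap: 15.9
```

```bash
python3 -m inch '[{"delta_pos":[0,0,-0.0006],"roll":0},{"delta_pos":[0,0,-0.0006],"roll":0}]'
python3 -m inch '[{"delta_pos":[0,0,-0.0005],"roll":0},{"delta_pos":[0,0,-0.0005],"roll":0}]'
```

```text
time_s: 20.38
tcp_pos: [536.7, 305.2, 10.3]
tcp_rot: [0.722, -0.691, 0.0, -0.0]
force: [-0.2, -0.4, 1.9]
finger_gap: 15.8
time_s: 20.62
tcp_pos: [536.7, 305.2, 10.3]
tcp_rot: [0.722, -0.691, 0.0, -0.0]
force: [-2.4, -0.8, 6.0]
finger_gap: 15.6
```

```bash
python3 -m inch '[{"delta_pos":[0,0,0],"roll":0},{"delta_pos":[0,0,0],"roll":0},{"delta_pos":[0,0,0],"roll":0},{"delta_pos":[0,0,0.005],"roll":0},{"delta_pos":[0,0,0.02],"roll":0},{"delta_pos":[0,0,0.05],"roll":0},{"delta_pos":[0,0,0.09],"roll":0},{"delta_pos":[0,0,0.12],"roll":0},{"delta_pos":[-0.01,-0.04,0.14],"roll":0.15},{"delta_pos":[-0.02,-0.09,0.14],"roll":0.3},{"delta_pos":[-0.03,-0.14,0.14],"roll":0.46},{"delta_pos":[-0.04,-0.19,0.14],"roll":0.62}]' 0.41
python3 -m inch '[{"delta_pos":[-0.01,-0.05,0],"roll":0.14},{"delta_pos":[-0.02,-0.1,0],"roll":0.28},{"delta_pos":[-0.03,-0.15,0],"roll":0.42},{"delta_pos":[-0.04,-0.2,0],"roll":0.56},{"delta_pos":[-0.05,-0.25,0],"roll":0.7},{"delta_pos":[-0.065,-0.3,0],"roll":0.84},{"delta_pos":[-0.08,-0.35,0],"roll":0.96},{"delta_pos":[-0.089,-0.39,0],"roll":1.043},{"delta_pos":[-0.089,-0.408,0],"roll":1.043},{"delta_pos":[-0.089,-0.408,0],"roll":1.043}]' 0 35
python3 - <<'E'
from h import *
s=get_state();w=grab_frame("wrist");b=grab_frame("side");a=grab_frame("scene");print(s["time_s"],s["tcp_pos"],"jaw",2*np.arctan2(s["tcp_rot"][1],s["tcp_rot"][0]))
for n,z in(("scraper_mid",10),("scraper_tip",10),("scraper",3),("bottle",3)):
    for r in pinpoint(n,w)[:2]: print(n,round(r["confidence"],2),np.round(r["location"]),np.round(wray_z(w,s,r["location"],z)[:2],1))
hsv=cv2.cvtColor(w["img"],cv2.COLOR_RGB2HSV);m=((hsv[...,0]>16)&(hsv[...,0]<30)&(hsv[...,1]>90)&(hsv[...,2]>60)).astype(np.uint8)
n,l,st,c=cv2.connectedComponentsWithStats(m)
for i in range(1,n):
    if st[i,4]>150:
        ys,xs=np.nonzero(l==i);P=np.array([wray_z(w,s,(x,y),15)[:2] for x,y in zip(xs,ys)]);print(c[i],st[i,4],cv2.minAreaRect(P.astype(np.float32)))
MOD["pen"]=(MOD["pen"][0],8)
for nm,f in(("side",b),("scene",a)):
    for r in silhouettes("pen",f):
        g=at_z(f,r["location"],15)
        if g[1]>250: q=fit("pen",[(f,r["mask"].astype(np.float32))],(504,303,.04));print("pen",nm,np.round(q[0],3),round(q[1],3))
save(cv2.resize(b["img"][220:420,130:350],(640,580)),"pentray.png",1);save(w["img"],"wrist3.png",1.2)
E
```

```text
time_s: 22.12
tcp_pos: [496.3, 113.7, 150.9]
tcp_rot: [0.9, -0.436, 0.001, -0.0]
force: [0.7, 0.7, 0.3]
finger_gap: 26.1
time_s: 23.38
tcp_pos: [407.8, -293.2, 150.0]
tcp_rot: [0.998, 0.067, 0.0, 0.0]
force: [-0.2, 0.6, -0.5]
finger_gap: 44.2
23.375 [ 407.81749672 -293.15068321  150.03708056] jaw 0.13370546558475044
scraper_mid 0.89 [ 83. 230.] [ 200.7 -351.6]
scraper_mid 0.75 [280. 215.] [ 408. -306.]
scraper_tip 0.66 [278. 285.] [ 416.3 -379.6]
scraper_tip 0.62 [133. 211.] [ 263.  -322.2]
scraper 0.86 [281. 212.] [ 408.8 -305.4]
scraper 0.77 [ 87. 229.] [ 200.8 -352.7]
bottle 0.19 [279. 288.] [ 418.3 -387.2]
[281.47795164 183.35277383] 2109 ((405.9355773925781, -278.3895263671875), (17.1009578704834, 99.74066925048828), 7.347690582275391)
[169.71078431 326.81699346] 612 ((304.8627624511719, -453.13568115234375), (81.67228698730469, 21.977188110351562), 87.15167236328125)
[393.31391586 326.46925566] 618 ((549.5126342773438, -419.8753662109375), (21.98075294494629, 82.11154174804688), 18.245012283325195)
[345.92709232 371.99827437] 2318 ((498.6227722167969, -496.3409423828125), (424.2578125, 22.74831199645996), 7.645587921142578)
pen side [5.01072e+02 3.02160e+02 4.70000e-02] 0.129
pen scene [ 5.03302e+02  3.06188e+02 -1.40000e-02] 0.25
```

View pics/pentray.png

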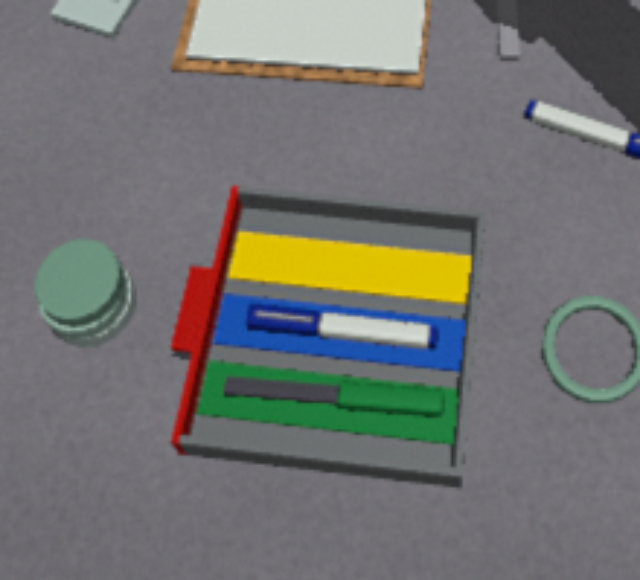

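The side view shows the pen flat along the middle of blue, cap to the red end, file untouched. Next, the scraper.

```bash
python3 -m inch '[{"delta_pos":[-0.0014,0.0026,-0.01],"roll":-0.005},{"delta_pos":[-0.0014,0.0026,-0.035],"roll":-0.005},{"delta_pos":[-0.0014,0.0026,-0.065],"roll":-0.005},{"delta_pos":[-0.0014,0.0026,-0.095],"roll":-0.005},{"delta_pos":[-0.0014,0.0026,-0.12],"roll":-0.005},{"delta_pos":[-0.0014,0.0026,-0.135],"roll":-0.005},{"delta_pos":[-0.0014,0.0026,-0.142],"roll":-0.005},{"delta_pos":[-0.0014,0.0026,-0.1444],"roll":-0.005},{"delta_pos":[-0.0014,0.0026,-0.1444],"roll":-0.005},{"delta_pos":[-0.0014,0.0026,-0.1444],"roll":-0.005}]' 0 40
python3 -m inch '[{"delta_pos":[0,0,0],"roll":0},{"delta_pos":[0,0,0],"roll":0},{"delta_pos":[0,0,0],"roll":0},{"delta_pos":[0,0,0],"roll":0}]' 1 40
python3 -m inch '[{"delta_pos":[0,0,0.003],"roll":0},{"delta_pos":[0,0,0.01],"roll":0},{"delta_pos":[0,0,0.02],"roll":0},{"delta_pos":[0,0,0.035],"roll":0},{"delta_pos":[0,0,0.055],"roll":0},{"delta_pos":[0,0,0.08],"roll":0},{"delta_pos":[0,0,0.105],"roll":0},{"delta_pos":[0,0,0.125],"roll":0},{"delta_pos":[0,0,0.135],"roll":0},{"delta_pos":[0,0,0.14],"roll":0},{"delta_pos":[0,0,0.14],"roll":0}]'
python3 - <<'E'
from h import *
s=get_state();w=grab_frame("wrist");print(s["time_s"],s["tcp_pos"],"jaw",2*np.arctan2(s["tcp_rot"][1],s["tcp_rot"][0]))
for n in("scraper_mid","scraper_tip"):
    for r in pinpoint(n,w)[:2]: print(n,round(r["confidence"],2),np.round(r["location"]),np.round(wray_z(w,s,r["location"],s["tcp_pos"][2]+5)[:2],1))
E
```

```text
time_s: 25.08
tcp_pos: [406.4, -290.4, 5.7]
tcp_rot: [0.998, 0.065, 0.0, 0.0]
force: [0.6, -0.3, 0.2]
finger_gap: 44.3
time_s: 25.58
tcp_pos: [406.3, -290.3, 5.3]
tcp_rot: [0.998, 0.065, 0.0, 0.0]
force: [0.7, 0.3, 0.6]
finger_gap: 15.5
time_s: 26.95
tcp_pos: [406.1, -290.1, 145.0]
tcp_rot: [0.998, 0.065, -0.0, -0.0]
force: [-0.4, -0.1, -2.2]
finger_gap: 15.5
26.95 [ 406.13926263 -290.14960787  145.04675067] jaw 0.13096963702100647
scraper_mid 0.84 [280. 300.] [ 407.3 -303.1]
scraper_mid 0.62 [ 80. 236.] [ 295.8 -284.7]
scraper_tip 0.78 [136. 217.] [ 331.3 -268.7]
```

```bash
python3 -m inch '[{"delta_pos":[0.003,0.015,0],"roll":0.04},{"delta_pos":[0.01,0.045,0],"roll":0.12},{"delta_pos":[0.017,0.09,0],"roll":0.24},{"delta_pos":[0.025,0.14,0],"roll":0.38},{"delta_pos":[0.033,0.19,0],"roll":0.52},{"delta_pos":[0.041,0.24,0],"roll":0.66},{"delta_pos":[0.049,0.29,0],"roll":0.8},{"delta_pos":[0.057,0.34,0],"roll":0.94},{"delta_pos":[0.064,0.39,0],"roll":1.08},{"delta_pos":[0.071,0.44,0],"roll":1.22},{"delta_pos":[0.078,0.485,0],"roll":1.34},{"delta_pos":[0.083,0.52,0],"roll":1.43}]'
python3 -m inch '[{"delta_pos":[0.002,0.018,-0.01],"roll":0.04},{"delta_pos":[0.0026,0.0253,-0.03],"roll":0.053},{"delta_pos":[0.0026,0.0253,-0.05],"roll":0.053},{"delta_pos":[0.0026,0.0253,-0.07],"roll":0.053},{"delta_pos":[0.0026,0.0253,-0.085],"roll":0.053},{"delta_pos":[0.0026,0.0253,-0.095],"roll":0.053},{"delta_pos":[0.0026,0.0253,-0.1],"roll":0.053},{"delta_pos":[0.0026,0.0253,-0.1],"roll":0.053}]'
python3 - <<'E'
from h import *
s=get_state();w=grab_frame("wrist");a=grab_frame("scene");print(s["time_s"],s["tcp_pos"],"jaw",2*np.arctan2(s["tcp_rot"][1],s["tcp_rot"][0]))
for n,z in(("scraper_mid",s["tcp_pos"][2]+5),("scraper_tip",s["tcp_pos"][2]+5),("strip_yellow",5),("pen_mid",15),("pen_tip",15)):
    for r in pinpoint(n,w)[:2]: print(n,round(r["confidence"],2),np.round(r["location"]),np.round(wray_z(w,s,r["location"],z)[:2],1))
E
```

```text
time_s: 28.6
tcp_pos: [488.3, 232.3, 145.0]
tcp_rot: [0.708, 0.706, -0.0, -0.0]
force: [0.9, -0.9, -1.6]
finger_gap: 15.5
time_s: 29.6
tcp_pos: [491.9, 255.0, 45.3]
tcp_rot: [0.692, 0.722, 0.0, 0.0]
force: [0.4, 0.6, -1.6]
finger_gap: 15.5
29.6 [491.87132017 255.01930717  45.26048974] jaw 1.6139232783354498
scraper_mid 0.77 [278. 303.] [507.8 254.5]
strip_yellow 0.57 [355. 259.] [502.3 303.8]
pen_mid 0.54 [277. 303.] [530.5 254.9]
pen_tip 0.74 [358. 262.] [499.6 303.2]
```

```bash
python3 -m inch '[{"delta_pos":[0,0,-0.008],"roll":0},{"delta_pos":[0,0,-0.016],"roll":0},{"delta_pos":[0,0,-0.023],"roll":0},{"delta_pos":[0,0,-0.028],"roll":0},{"delta_pos":[0,0,-0.031],"roll":0},{"delta_pos":[0,0,-0.0325],"roll":0},{"delta_pos":[0,0,-0.034],"roll":0},{"delta_pos":[0,0,-0.034],"roll":0}]'
python3 -m inch '[{"delta_pos":[0,0,-0.001],"roll":0},{"delta_pos":[0,0,-0.001],"roll":0}]'
python3 -m inch '[{"delta_pos":[0,0,-0.0005],"roll":0},{"delta_pos":[0,0,-0.0005],"roll":0}]'
```

```text
time_s: 30.95
tcp_pos: [491.8, 255.1, 11.3]
tcp_rot: [0.692, 0.722, 0.0, 0.0]
force: [0.0, 0.2, -0.3]
finger_gap: 16.0
time_s: 31.2
tcp_pos: [491.9, 255.1, 10.4]
tcp_rot: [0.692, 0.722, 0.0, 0.0]
force: [0.3, 0.7, -0.4]
finger_gap: 15.4
time_s: 31.45
tcp_pos: [491.9, 255.1, 10.3]
tcp_rot: [0.692, 0.722, 0.0, 0.0]
force: [-1.6, -1.2, 5.3]
finger_gap: 15.6
```

Contact. Release, rise and clear the view.

```bash
python3 -m inch '[{"delta_pos":[0,0,0],"roll":0},{"delta_pos":[0,0,0],"roll":0},{"delta_pos":[0,0,0],"roll":0},{"delta_pos":[0,0,0.005],"roll":0},{"delta_pos":[0,0,0.02],"roll":0},{"delta_pos":[0,0,0.05],"roll":0},{"delta_pos":[0,0,0.09],"roll":0},{"delta_pos":[0,0,0.13],"roll":0},{"delta_pos":[-0.04,0.02,0.18],"roll":0},{"delta_pos":[-0.09,0.04,0.2],"roll":0},{"delta_pos":[-0.14,0.05,0.2],"roll":0},{"delta_pos":[-0.14,0.05,0.2],"roll":0}]' 0.41
python3 - <<'E'
from h import *
s=get_state();a=grab_frame("scene");b=grab_frame("side");print(s["time_s"],s["tcp_pos"])
save(np.vstack([b["img"][60:420,100:400],a["img"][120:340,130:430]]),"final.png",1)
for n,z,x in(("lid",8,(588,1,.074)),("cork_pad",0,(591,3,.076)),("pen",8,(503,303,.04)),("scraper",8,(506,255,.04))):
  for nm,f in(("side",b),("scene",a)):
    for r in silhouettes(n,f):
        g=at_z(f,r["location"],z+5)
        if np.hypot(*(g[:2]-x[:2]))<40: q=fit(n,[(f,r["mask"].astype(np.float32))],x,z);print(n,nm,np.round(q[0],3),round(q[1],3));break
im=np.hstack([cv2.resize(b["img"][130:420,140:350],(420,580)),cv2.resize(a["img"][130:330,240:380],(380,580))]);save(im,"final.png",1)
E
```

```text
time_s: 32.95
tcp_pos: [349.1, 305.5, 211.4]
tcp_rot: [0.691, 0.723, 0.001, 0.0]
force: [1.1, 0.8, 0.5]
finger_gap: 26.5
32.95 [349.06063135 305.4947714  211.36408341]
lid side [ 5.86876e+02 -2.64000e-01  7.30000e-02] 0.018
lid scene [5.87834e+02 2.59400e+00 7.30000e-02] 0.022
pen side [5.03202e+02 3.02541e+02 3.90000e-02] 0.185
pen scene [5.02591e+02 3.04712e+02 2.90000e-02] 0.201
scraper side [5.05952e+02 2.53724e+02 4.80000e-02] 0.198
scraper scene [5.08436e+02 2.55932e+02 4.70000e-02] 0.119
```

View pics/final.png

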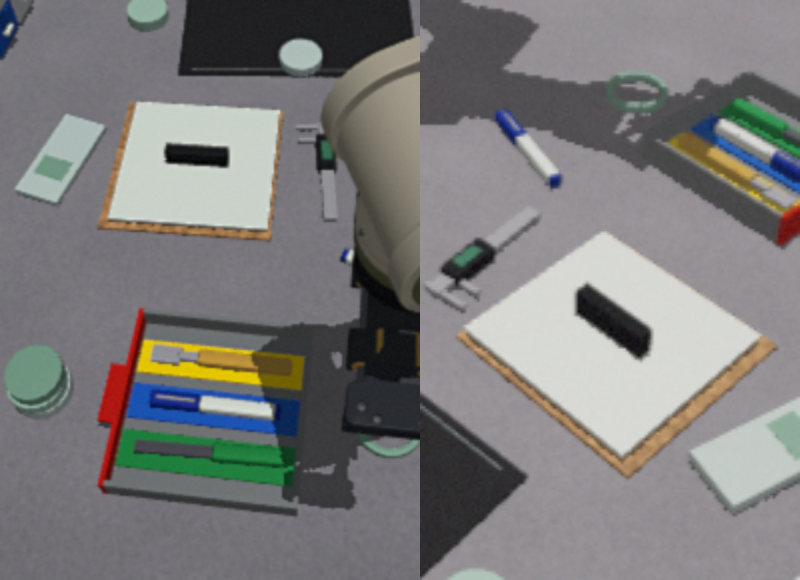

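```bash
python3 -c "from station import *; hand_in()"
```

```text
the job is handed in; nothing more can be done
```

I put the lid on the cork pad, the pen on the blue strip and the scraper on the yellow strip, in that order, and handed the job in at about 33 s. The gripper was clear of everything when I handed in.

- **Lid:** it lies flat, handle up, parallel to the pad. The fits put it about 4 mm off-centre in x and 2 mm in y, inside the pad's border. I did not correct this.
- **Pen and scraper:** both lie flat on their strips, cap and blade towards the red end. Their fitted centres are within about 2–3 mm of the strip middles and within about 0.015 rad of the strip direction.
- **Rest of the bench:** the file still lies on the green strip. In the last views nothing else looks moved, though they leave out most of the work mat and the far bench.

**Failed checks:**
- **Contact force:** the lid touched the pad about 8 mm sooner than planned, probably because it slipped down in the grip. The wrist force reached 53 N, under the 120 N limit. I backed off and released it once it was resting.
- **Measurement:** the final fit found no mask for the pad, so the lid offset uses the earlier pad measurement. The two cameras differ by about 2–3 mm on each pose.

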